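# Start the balance's internal adjustment

### The arm

A 6-joint arm with a two-finger parallel gripper is mounted at the origin on the work surface. World frame = base frame: x ahead of the robot, y to its left, z up, the work surface at z = 0. Lengths are in m, angles in rad, forces in N, time in s.
With the tool pointing down it reaches from about 0.375 to 0.975 m from the base axis. Payload 3.8 kg.
Tool frame: the origin (TCP) lies at the very end of the fingers, on their centre line; the grasp point (between the pads) lies 19 mm behind it; z points along the fingers, y is the line along which they close (so a half turn about z gives the same grasp; the last joint's range is limited). The gripper opens to 85 mm and grips with 20 to 120 N. Pads are 22 mm wide; open, the fingers measure 114 mm over their backs; the gripper's body (76 mm by 85 mm) begins 54 mm behind the grasp point. The pads swing forward as they close: fully open they stand 13 mm farther back than shut.
Start: joints at [-1.251, 0.264, 1.604, -0, 1.274, -0.037], TCP at [0.236, -0.632, 0.202] pointing down, gripper open.
Joint ranges: [-2.63, 2.63], [-0.94, 2.18], [0.31, 2.57], [-1.31, 4.45], [0, 2.66], [-2.55, 2.55]. Speed limits (rad/s): [2.57, 2.57, 3.14, 3.14, 3.14, 3.14].

### API

Orientations are given as a rotation vector (axis times angle).
In Python, from workcell import robot gives the robot as it stands.
- The arm moves only by the tool move_arm, never from a script. Its argument "increments" is a list of rows, each an object of numbers: "wx", "wy", "wz": the turn, a rotation vector about the tool's x, y, z in rad; "tx", "ty", "tz": the shift along the tool's x, y, z in cm; "claw": the closure, from 0 (fully open) to 1 (shut). A call has 1 to 8 rows; each row shifts and turns the commanded pose from where the row before left it, along the tool's axes as they then stand; what a row does not reach is not made up. A row lasts 1/12 s, in which the tool goes at most 41.7 mm and 7.16 degrees, less where a joint would pass 70% of its speed; a pose out of reach is approached as far as the arm can. A call with a gripper value outside its range is refused whole. The fingers move at their own pace and stop on an object; "grip_force" is the grip in N (left out, the last holds). Time passes only in rows, so rows that do not move let the fingers close. It gives the time, the measured TCP pose, the force, the opening and the grip force at its end, in the units of the state.
- robot.observe(): the state, without advancing time (a new reading comes with each control period).
- robot.grab_frame(name): name is "scene" or "top" or "wrist"; returns the picture (384x512x3 uint8, blue, green, red); there is no depth.
- robot.calibration(name): a dict with "intrinsics" (3x3 intrinsics, pixels), "extrinsics" (4x4, takes a point from camera to world coordinates); the wrist camera has in their place "T_tool_cam" (4x4, takes a point from camera to tool coordinates, whose origin is the TCP and whose axes are the flange's). Camera axes: x right, y up, looking along -z (the intrinsics and any distortion apply to the point x, -y, -z); pixel columns grow to the right and rows downward; lengths in m; the calibration is good to about 2 mm. A picture is of the moment at which its call begins: read the wrist's pose just before it. calibration takes no time and is no camera call.
- robot.sign_off(): hands the job in; it is judged then, once.
The state is a dict: "time_s": time; "joint_positions": joint angles; "joint_vel": joint speeds; "joint_efforts": joint torques, N m; "tool_pos": TCP position; "tcp_rot": TCP orientation; "contact_force": force on the tool from outside, world axes, zero at the start; "torque": the same for the moment, N m; "width": opening from 0.0 (shut) to 1.0 (fully open); "gripper_force": force on a finger pad.
Only numpy, scipy, OpenCV 4.12 (cv2) and the standard library are available. Lean on these libraries where they do the work, as an engineer would, in place of code of your own. Each camera call takes 0.05 s, during which the arm holds its last target. There are 200 camera calls.

### The job

Get the weighing balance to adjust itself before the day's work: with the closed fingertips push the sliding glass cover of its draught shield fully shut, then, without gripping anything, press the long tare bar, then the calibration key (the small square one just left of the bar) and last the enter key (at the right-hand end of the row) to confirm. Press each key fully down and let it come up again before the next. Press no other key, stay off the weighing pan, and leave the glassware and the weight beside the balance as they stand.

Things in the scene. Friction and masses are not known exactly. Their poses are not given: they have to be found in the camera images.
- balance: laboratory balance, off-white, fixed on the bench, 300 deep (x) x 210 mm wide (y). Origin: centre of its underside; +x from the operator's panel (robot side) to the rear, +y to the operator's left. Panel at x -150 to -30 mm, rising 10 degrees rearwards, 38 to 59 mm high, display above a row of five plain grey keys. Behind it the glass chamber: x -15 to 145, y +-92, rim at z 175 mm
- tare_key_top (a point): centre of the top face of the long tare bar, 18 deep x 44 mm wide, second from the right (x -122, y -37 mm on the balance). Like every key it stands 7 mm proud of the panel and goes 4 mm down, square to the panel, on a spring: about 1 N to start, 4 N fully down; it springs back
- tare_key (a joint): travel of the tare bar: 0 up, 0.004 m fully down
- cal_key_top (a point): centre of the top face of the square calibration key (18 mm), the middle one of the five (y +10 mm on the balance), just left of the tare bar
- cal_key (a joint): travel of the calibration key: 0 up, 0.004 m fully down
- enter_key_top (a point): centre of the top face of the oblong enter key, 26 deep x 16 mm wide, at the right-hand end (y -83 mm on the balance)
- enter_key (a joint): travel of the enter key: 0 up, 0.004 m fully down
- unit_key (a joint): travel of the square unit key (18 mm), second from the left (y +47 mm on the balance): 0 up, 0.004 m down; not to be pressed
- power_key (a joint): travel of the round power key (18 mm), at the left-hand end (y +83 mm on the balance): 0 up, 0.004 m down; not to be pressed
- cover (a joint): sliding glass top cover of the chamber, 160 x 176 mm, 6 mm thick, edged in grey: 0 fully shut against its front stop, grows as it slides back along the balance's +x, at most 0.115 m; starts partly open, slides with about 1.5 N, stays where it is left; cannot be lifted out
- cover_grip (a point): centre of the upright grey grip on the cover's front edge: 10 thick along the balance's x, 60 wide along its y, 22 mm tall (11 mm below to 11 mm above this point). Behind it the glass is clear and flat for 140 mm, 13 mm below this point. Pushed from behind towards the balance's -x, it shuts the cover
- pan: round steel weighing pan, 90 mm diameter, in the chamber, its top 81 mm above the bench; origin at the centre of the chamber floor under it, 65 mm above the bench
- beaker_mid (a point): centre (half-way up) of a small glass beaker, 48 mm across, 62 mm high, standing beside the balance
- dropper_mid (a point): centre of an amber glass bottle, 36 mm across, 85 mm high, black cap, standing beside the balance
- weight_mid (a point): centre of a 200 g steel calibration weight with a knob on top, 32 mm across, 56 mm high, standing beside the balance
- jar_mid (a point): centre of a sample jar with a white lid, 44 mm across, 50 mm high, standing beside the balance

How it is judged:
By the outcome, as a careful person would: the job done as asked, in the order asked, and still so for the second after the job is handed in, with the robot touching nothing.
It also fails if it takes over 48 s, if anything falls off the work surface, if the arm or the gripper's body presses on something with over 40 N, if the wrist force passes 120 N, or if a joint passes its speed limit or range.

## Working session

There is one attempt and no reset: what is moved stays moved. The work goes in short steps, Python scripts to look and compute and a tool call to move; the robot and the scene stay as the last step left them, time stands still between calls to the robot, and variables do not carry over. Pictures are saved under pics/ and viewed, at most 10 in all, crops included, and the job is handed in when it is done.

Besides the shell and the picture viewer there is one more tool, called after "Request:" in YAML: its name, and indented under it one key for each argument. move_arm: Moves the arm, as the interface text tells. Its arguments: {"type":"object","properties":{"increments":{"type":"array"},"grip_force":{"type":"number"}},"required":["increments"]}

```bash
mkdir -p pics; ls; python3 - <<'E'
from workcell import robot
import cv2
s=robot.observe(); print(s)
for n in("scene","top"):
    cv2.imwrite(f"pics/{n}0.png",robot.grab_frame(n)); print(n,robot.calibration(n))
print(robot.calibration("wrist"))
E
```

```text
pics
{'time_s': 0.0, 'joint_positions': array([-1.25089494e+00,  2.64749852e-01,  1.60538125e+00, -3.53394460e-05,
        1.27371990e+00, -3.68984430e-02]), 'joint_vel': array([-0.00089158, -0.0012497 , -0.00026461, -0.00133605,  0.00144912,
       -0.00196661]), 'joint_efforts': array([ 2.82796361e-05, -5.15106583e+01, -3.67312324e+01, -4.79464179e-04,
        1.28887669e-02,  1.31966723e-05]), 'tool_pos': array([ 0.23549548, -0.63172583,  0.20096043]), 'tcp_rot': array([-3.08953357e+00, -5.57111793e-01,  5.52427988e-04]), 'contact_force': array([-0.15737772, -0.27740048, -0.31334375]), 'torque': array([-0.00234973,  0.05343637, -0.03955586]), 'gripper_force': 0.0, 'width': 1.0021639393816453}
scene {'intrinsics': array([[461.44086708,   0.        , 256.10980888],
       [  0.        , 461.44086708, 185.13635117],
       [  0.        ,   0.        ,   1.        ]]), 'extrinsics': array([[-0.9674175 ,  0.17856187, -0.17949665,  0.39072107],
       [-0.25219871, -0.61705527,  0.7454117 ,  0.81141715],
       [ 0.02234275,  0.76639314,  0.64198314,  0.8159311 ],
       [ 0.        ,  
[... 300 characters left out ...]
.99954743, -0.0108687 ,  0.0280502 ,  0.04987895],
       [ 0.02766405,  0.03418412,  0.99903261,  1.055951  ],
       [ 0.        ,  0.        ,  0.        ,  1.        ]])}
{'intrinsics': array([[269.49784981,   0.        , 261.32163044],
       [  0.        , 269.49784981, 189.84815846],
       [  0.        ,   0.        ,   1.        ]]), 'T_tool_cam': array([[ 4.67434960e-04,  9.55603758e-01,  2.94654441e-01,
         7.41217087e-02],
       [ 9.99999746e-01, -2.88113924e-04, -6.51991166e-04,
        -5.79249500e-04],
       [-5.38151162e-04,  2.94654670e-01, -9.55603650e-01,
        -1.71671469e-01],
       [ 0.00000000e+00,  0.00000000e+00,  0.00000000e+00,
         1.00000000e+00]])}
```

View pics/top0.png

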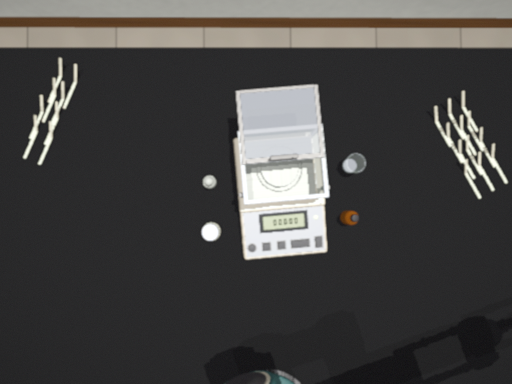

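View pics/scene0.png

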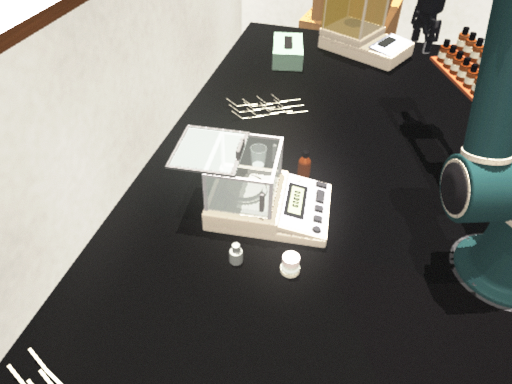

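The top view shows the balance with its panel towards the robot: keys in a row at about (252..319, 245), the cover grip at about (284,157), and the cover partly open. The jar and weight are on the left at (211,232) and (209,182), and the beaker and bottle on the right at (354,163) and (350,218). Next I'll measure the keys and grip.

```bash
cat > h.py <<'E'
import numpy as np, cv2
from scipy.spatial.transform import Rotation as R
from workcell import robot
def ray(n,px,T=None):
    c=robot.calibration(n); K=c["intrinsics"]; T=c["extrinsics"] if T is None else T
    d=np.linalg.inv(K)@[px[0],px[1],1]; return T[:3,3],T[:3,:3]@[d[0],-d[1],-d[2]]
def onz(n,px,z,T=None):
    o,d=ray(n,px,T); return o+d*(z-o[2])/d[2]
def proj(n,p,T=None):
    c=robot.calibration(n); T=c["extrinsics"] if T is None else T
    q=np.linalg.inv(T)@np.r_[p,1]; u=c["intrinsics"]@[q[0],-q[1],-q[2]]; return u[:2]/u[2]
def wristT(s):
    T=np.eye(4);T[:3,:3]=R.from_rotvec(s["tcp_rot"]).as_matrix();T[:3,3]=s["tool_pos"]
    return T@robot.calibration("wrist")["T_tool_cam"]
E
python3 - <<'E'
from h import *
im=cv2.imread("pics/top0.png"); g=cv2.cvtColor(im,6)
roi=np.zeros_like(g); roi[236:254,246:325]=1
m=((g<150)&(roi>0)).astype(np.uint8)
n,l,st,c=cv2.connectedComponentsWithStats(m)
for i in range(1,n):
    if st[i][4]>8: print(st[i],c[i].round(1),onz("top",c[i],.050).round(4))
cv2.imwrite("pics/topz.png",cv2.resize(im[75:270,190:375],None,fx=3,fy=3,interpolation=2)[:600])
s=cv2.imread("pics/scene0.png");cv2.imwrite("pics/scenez.png",cv2.resize(s[110:260,160:345],None,fx=4,fy=4,interpolation=2)[:600])
E
```

```text
[315 237   7  10  57] [318.1 241.5] [ 0.4419 -0.1298  0.05  ]
[291 239  18   8 110] [299.8 242.9] [ 0.4391 -0.0847  0.05  ]
[263 243   7   7  47] [266.  246.1] [ 0.4324 -0.0012  0.05  ]
[278 242   7   7  42] [280.7 244.9] [ 0.435  -0.0374  0.05  ]
[249 245   6   6  32] [251.5 247.5] [0.4296 0.0345 0.05  ]
[314 253  11   1  11] [319. 253.] [ 0.4137 -0.1316  0.05  ]
```

View pics/topz.png

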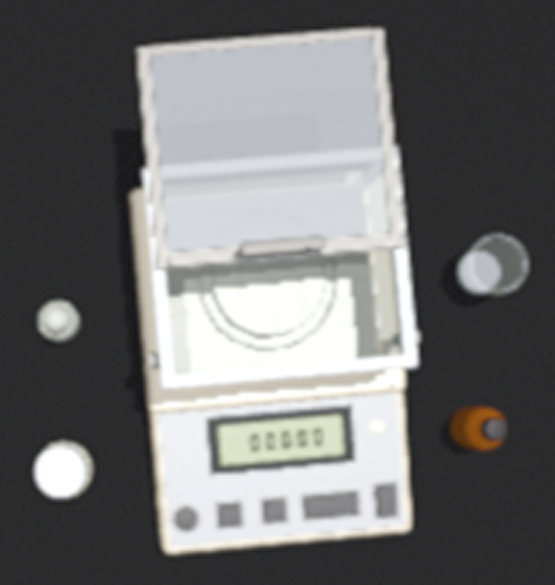

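View pics/scenez.png

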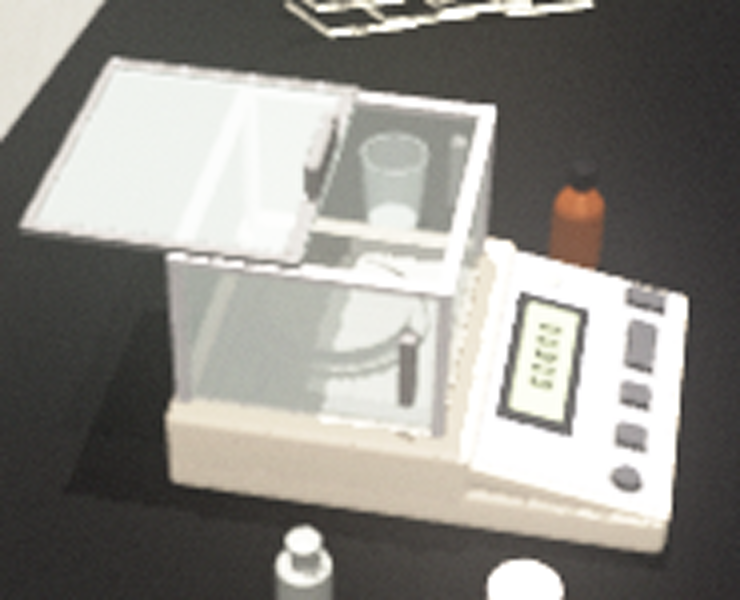

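```bash
cat >> h.py <<'E'
def tgtR(psi,tilt=0):
    # tool x along balance +x (tilted up), z into the bench/panel, y along balance -y
    return (R.from_euler("z",psi)*R.from_euler("y",-tilt)*R.from_euler("x",np.pi))
def delta(p,Rt,s=None,p0=None,R0=None):
    s=s or robot.observe(); R0=R0 or R.from_rotvec(s["tcp_rot"]); p0=s["tool_pos"] if p0 is None else p0
    d=R0.inv().apply(np.array(p)-p0)*100; w=(R0.inv()*Rt).as_rotvec()
    print("t cm (start frame)",d.round(2),"t cm (end frame)",Rt.inv().apply(np.array(p)-p0).round(4)*100,"w rad",w.round(4))
E
python3 - <<'E'
from h import *
px=[(318.1,241.5),(299.8,242.9),(280.7,244.9),(266.,246.1),(251.5,247.5)]; ys=[-.083,-.037,.010,.047,.083]
P=np.array([onz("top",p,.050) for p in px])[:,:2]
L=np.array([[-.122,y] for y in ys])
Pc=P-P.mean(0);Lc=L-L.mean(0)
psi=np.arctan2((Lc[:,0]*Pc[:,1]-Lc[:,1]*Pc[:,0]).sum(),(Lc*Pc).sum())
c,s=np.cos(psi),np.sin(psi);Rm=np.array([[c,-s],[s,c]])
o=P.mean(0)-Rm@L.mean(0); print("psi deg",np.degrees(psi),"o",o,"res mm",((P-o-L@Rm.T)*1000).round(1).tolist())
g=onz("top",(285,157.3),.200)[:2]; print("grip",g,"local",Rm.T@(g-o))
# checks: front panel corners and rim, projected by pose vs picture
for q in [(-.15,.105,.036),(-.15,-.105,.036),(-.015,.092,.175),(-.015,-.092,.175)]:
    w=np.r_[o+Rm@q[:2],q[2]]; u=proj("top",w); v=proj("scene",w); print(q,u.round(1),((u-[190,75])*3).round(),((v-[160,110])*4).round())
gp=o+Rm@(Rm.T@(g-o)+[.05,0])
delta([*gp,.24],tgtR(psi))
E
```

```text
psi deg 4.349125263337587 o [ 0.55757903 -0.03845117] res mm [[-0.3, 0.6], [0.4, 0.0], [-0.2, 0.3], [0.1, -0.3], [-0.0, -0.6]]
grip [ 0.63252385 -0.03601309] local [ 0.0749139  -0.00325228]
(-0.15, 0.105, 0.036) [243.3 259. ] [160. 552.] [669. 524.]
(-0.15, -0.105, 0.036) [327.1 251.3] [411. 529.] [688. 296.]
(-0.015, 0.092, 0.175) [243.7 203.9] [161. 387.] [452. 295.]
(-0.015, -0.092, 0.175) [328.3 196.5] [415. 364.] [497. 109.]
t cm (start frame) [ 62.81 -40.58  -3.8 ] t cm (end frame) [ 49.1  -56.4   -3.89] w rad [-2.000e-03  2.000e-04  2.809e-01]
```

Request:
move_arm:
  increments:
    - {"tz": -3,"claw": 1}
    - {"tz": -3,"claw": 1}
    - {"tx": 3,"ty": -2,"claw": 1}
    - {"tx": 3,"ty": -2,"claw": 1}
    - {"tx": 3,"ty": -2,"claw": 1}
    - {"tx": 3,"ty": -2,"claw": 1}
    - {"tx": 3,"ty": -2,"claw": 1}
    - {"tx": 3,"ty": -2,"claw": 1}

```text
invalid input at $.increments[0]: expected keys wx, wy, wz, tx, ty, tz, claw
```

Request:
move_arm:
  increments:
    - {"tx": 3,"ty": -2,"claw": 1}
    - {"tx": 3,"ty": -2,"claw": 1}
    - {"tx": 3,"ty": -2,"claw": 1}
    - {"tx": 3,"ty": -2,"claw": 1}
    - {"tx": 3,"ty": -2,"claw": 1}
    - {"tx": 3,"ty": -2,"claw": 1}
    - {"tx": 3,"ty": -2,"claw": 1}
    - {"tx": 3,"ty": -2,"claw": 1}

```text
invalid input at $.increments[0]: expected keys wx, wy, wz, tx, ty, tz, claw
```

Request:
move_arm:
  increments:
    - {"tx": 3,"ty": -2,"claw": 1}
    - {"tx": 3,"ty": -2,"claw": 1}
    - {"tx": 3,"ty": -2,"claw": 1}
    - {"wz": 0.1,"claw": 1}
    - {"wz": 0.1,"claw": 1}
    - {"wz": 0.08,"claw": 1}
    - {"claw": 1}
    - {"claw": 1}

```text
invalid input at $.increments[0]: expected keys wx, wy, wz, tx, ty, tz, claw
```

```bash
cat >> h.py <<'E'
psi=np.radians(4.349); O=np.array([.55758,-.03845,0]); RB=R.from_euler("z",psi)
def W(x,y,z): return O+RB.apply([x,y,z])
def loc(p): return RB.inv().apply(np.array(p)-O)
E
python3 - <<'E'
from h import *
s=robot.observe(); print(s["time_s"],loc(s["tool_pos"]).round(4),s["width"],s["contact_force"].round(2))
delta(W(.125,-.003,.24),tgtR(psi),s)
cv2.imwrite("pics/w1.png",robot.grab_frame("wrist"))
cv2.imwrite("pics/top1.png",robot.grab_frame("top"))
T=wristT(s)
for q in [(.08,.0265,.205),(.08,-.0325,.205),(-.122,-.037,.05),(-.122,.01,.05),(-.122,-.083,.05),(-.015,.092,.175)]: print(q,proj("wrist",W(*q),T).round(1))
E
```

```text
0.1 [-0.3661 -0.5672  0.2011] 0.9976132374017639 [ 0.62  0.14 -0.09]
t cm (start frame) [ 62.83 -40.6   -3.8 ] t cm (end frame) [ 49.11 -56.42  -3.89] w rad [-2.000e-03  2.000e-04  2.809e-01]
(0.08, 0.0265, 0.205) [-14810.2 -18255.1]
(0.08, -0.0325, 0.205) [ -7988.7 -11044.2]
(-0.122, -0.037, 0.05) [-282.6 -290.4]
(-0.122, 0.01, 0.05) [-348.9 -314.5]
(-0.122, -0.083, 0.05) [-220.  -267.6]
(-0.015, 0.092, 0.175) [-2213.2 -2051.9]
```

View pics/w1.png

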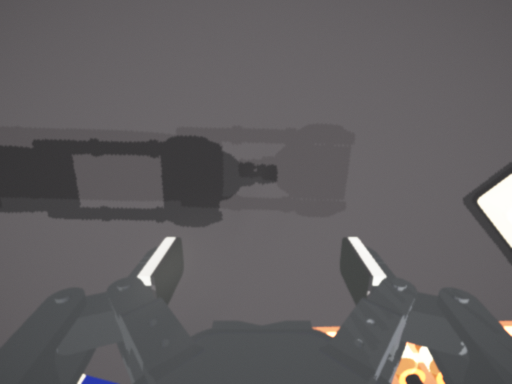

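The moves were refused because every row needs all seven keys, so the arm hasn't moved. The picture shows only the open fingers at (160,260) and (365,260) over bare bench. I'll send the moves again with full rows.

Request:
move_arm:
  increments:
    - {"wx": 0,"wy": 0,"wz": 0,"tx": 0,"ty": 0,"tz": -3,"claw": 1}
    - {"wx": 0,"wy": 0,"wz": 0,"tx": 0,"ty": 0,"tz": -3,"claw": 1}
    - {"wx": 0,"wy": 0,"wz": 0,"tx": 3,"ty": -2,"tz": 0,"claw": 1}
    - {"wx": 0,"wy": 0,"wz": 0,"tx": 3,"ty": -2,"tz": 0,"claw": 1}
    - {"wx": 0,"wy": 0,"wz": 0,"tx": 3,"ty": -2,"tz": 0,"claw": 1}
    - {"wx": 0,"wy": 0,"wz": 0,"tx": 3,"ty": -2,"tz": 0,"claw": 1}
    - {"wx": 0,"wy": 0,"wz": 0,"tx": 3,"ty": -2,"tz": 0,"claw": 1}
    - {"wx": 0,"wy": 0,"wz": 0,"tx": 3,"ty": -2,"tz": 0,"claw": 1}

```text
time_s: 0.87
tool_pos: [0.3631, -0.4556, 0.2621]
tcp_rot: [-3.092, -0.557, 0.0]
contact_force: [1.2, -0.3, 0.4]
width: -0.006
gripper_force: 0.0
```

Request:
move_arm:
  increments:
    - {"wx": 0,"wy": 0,"wz": 0,"tx": 3,"ty": -2,"tz": 0,"claw": 1}
    - {"wx": 0,"wy": 0,"wz": 0,"tx": 3,"ty": -2,"tz": 0,"claw": 1}
    - {"wx": 0,"wy": 0,"wz": 0,"tx": 3,"ty": -2,"tz": 0,"claw": 1}
    - {"wx": 0,"wy": 0,"wz": 0,"tx": 3,"ty": -2,"tz": 0,"claw": 1}
    - {"wx": 0,"wy": 0,"wz": 0,"tx": 3,"ty": -2,"tz": 0,"claw": 1}
    - {"wx": 0,"wy": 0,"wz": 0,"tx": 3,"ty": -2,"tz": 0,"claw": 1}
    - {"wx": 0,"wy": 0,"wz": 0,"tx": 3,"ty": -2,"tz": 0,"claw": 1}
    - {"wx": 0,"wy": 0,"wz": 0,"tx": 3,"ty": -2,"tz": 0,"claw": 1}

```text
time_s: 1.53
tool_pos: [0.5321, -0.2217, 0.2622]
tcp_rot: [3.092, 0.558, -0.0]
contact_force: [0.0, -0.2, -0.2]
width: 0.002
gripper_force: 0.0
```

Request:
move_arm:
  increments:
    - {"wx": 0,"wy": 0,"wz": 0,"tx": 3,"ty": -2,"tz": 0,"claw": 1}
    - {"wx": 0,"wy": 0,"wz": 0,"tx": 3,"ty": -2,"tz": 0,"claw": 1}
    - {"wx": 0,"wy": 0,"wz": 0,"tx": 3,"ty": -2,"tz": 0,"claw": 1}
    - {"wx": 0,"wy": 0,"wz": 0.1,"tx": 0,"ty": 0,"tz": 0,"claw": 1}
    - {"wx": 0,"wy": 0,"wz": 0.1,"tx": 0,"ty": 0,"tz": 0,"claw": 1}
    - {"wx": 0,"wy": 0,"wz": 0.08,"tx": 0,"ty": 0,"tz": 0,"claw": 1}
    - {"wx": 0,"wy": 0,"wz": 0,"tx": 0,"ty": 0,"tz": 0,"claw": 1}
    - {"wx": 0,"wy": 0,"wz": 0,"tx": 0,"ty": 0,"tz": 0,"claw": 1}

```text
time_s: 2.2
tool_pos: [0.5948, -0.1356, 0.262]
tcp_rot: [-3.139, -0.124, 0.001]
contact_force: [-0.6, -0.5, -0.0]
width: -0.006
gripper_force: 0.0
```

```bash
python3 - <<'E'
from h import *
s=robot.observe(); print(s["time_s"],loc(s["tool_pos"]).round(4),s["width"],s["contact_force"].round(2))
delta(W(.125,-.003,.24),tgtR(psi),s)
cv2.imwrite("pics/w2.png",robot.grab_frame("wrist"))
T=wristT(s)
for q in [(.08,.0265,.205),(.08,-.0325,.205),(-.122,-.037,.05),(-.122,.01,.05),(-.122,-.083,.05),(-.015,.092,.175)]: print(q,proj("wrist",W(*q),T).round(1))
E
```

```text
2.2 [ 0.0297 -0.0997  0.262 ] -0.00641153236885585 [-0.55 -0.47 -0.02]
t cm (start frame) [ 9.56 -9.64  2.2 ] t cm (end frame) [ 9.53 -9.67  2.2 ] w rad [-0.0001  0.0004  0.0034]
(0.08, 0.0265, 0.205) [110.7 135.8]
(0.08, -0.0325, 0.205) [181.4 136.1]
(-0.122, -0.037, 0.05) [222.  253.6]
(-0.122, 0.01, 0.05) [192.7 253.5]
(-0.122, -0.083, 0.05) [250.6 253.7]
(-0.015, 0.092, 0.175) [ 78.  224.8]
```

View pics/w2.png

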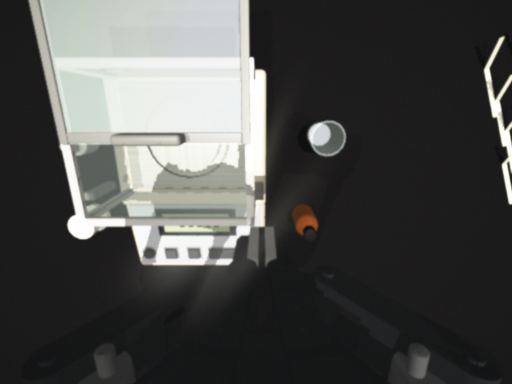

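The wrist view shows the grip at columns 110–182, row 138, which matches the projected pose. The keys are near row 253. I'll go behind the grip and down.

Request:
move_arm:
  increments:
    - {"wx": 0,"wy": 0,"wz": 0,"tx": 2.4,"ty": -2.4,"tz": 0,"claw": 1}
    - {"wx": 0,"wy": 0,"wz": 0,"tx": 2.4,"ty": -2.4,"tz": 0,"claw": 1}
    - {"wx": 0,"wy": 0,"wz": 0,"tx": 2.4,"ty": -2.4,"tz": 0,"claw": 1}
    - {"wx": 0,"wy": 0,"wz": 0,"tx": 2.4,"ty": -2.4,"tz": 0,"claw": 1}
    - {"wx": 0,"wy": 0,"wz": 0,"tx": 0,"ty": 0,"tz": 2.5,"claw": 1}
    - {"wx": 0,"wy": 0,"wz": 0,"tx": 0,"ty": 0,"tz": 2.5,"claw": 1}
    - {"wx": 0,"wy": 0,"wz": 0,"tx": 0,"ty": 0,"tz": 1.5,"claw": 1}
    - {"wx": 0,"wy": 0,"wz": 0,"tx": 0,"ty": 0,"tz": 0.8,"claw": 1}

```text
time_s: 2.92
tool_pos: [0.6815, -0.0325, 0.1857]
tcp_rot: [-3.139, -0.123, 0.008]
contact_force: [-0.5, 1.2, -1.0]
width: -0.003
gripper_force: 0.0
```

Request:
move_arm:
  increments:
    - {"wx": 0,"wy": 0,"wz": 0,"tx": 0,"ty": 0,"tz": 0,"claw": 1}
    - {"wx": 0,"wy": 0,"wz": 0,"tx": 0,"ty": 0,"tz": 0,"claw": 1}

```text
time_s: 3.08
tool_pos: [0.6832, -0.033, 0.1894]
tcp_rot: [-3.139, -0.121, 0.0]
contact_force: [-0.7, 0.1, 0.4]
width: -0.001
gripper_force: 0.0
```

```bash
python3 - <<'E'
from h import *
s=robot.observe(); print(s["time_s"],loc(s["tool_pos"]).round(4),s["contact_force"].round(2))
delta(W(.09,-.003,.187),tgtR(psi),s)
E
```

```text
3.0833 [ 0.1256 -0.0041  0.1894] [-0.66  0.12  0.39]
t cm (start frame) [-3.56 -0.12  0.24] t cm (end frame) [-3.56 -0.11  0.24] w rad [-0.0001  0.0003  0.001 ]
```

Request:
move_arm:
  increments:
    - {"wx": 0,"wy": 0,"wz": 0,"tx": -1,"ty": 0,"tz": 0,"claw": 1}
    - {"wx": 0,"wy": 0,"wz": 0,"tx": -1,"ty": 0,"tz": 0,"claw": 1}
    - {"wx": 0,"wy": 0,"wz": 0,"tx": -0.6,"ty": 0,"tz": 0,"claw": 1}
    - {"wx": 0,"wy": 0,"wz": 0,"tx": -0.6,"ty": 0,"tz": 0,"claw": 1}
    - {"wx": 0,"wy": 0,"wz": 0,"tx": -0.6,"ty": 0,"tz": 0,"claw": 1}
    - {"wx": 0,"wy": 0,"wz": 0,"tx": -0.8,"ty": 0,"tz": 0,"claw": 1}
    - {"wx": 0,"wy": 0,"wz": 0,"tx": -0.8,"ty": 0,"tz": 0,"claw": 1}
    - {"wx": 0,"wy": 0,"wz": 0,"tx": -0.8,"ty": 0,"tz": 0,"claw": 1}

```text
time_s: 3.75
tool_pos: [0.6205, -0.0375, 0.1893]
tcp_rot: [3.139, 0.121, -0.0]
contact_force: [0.3, 0.7, 0.2]
width: 0.002
gripper_force: 0.0
```

Request:
move_arm:
  increments:
    - {"wx": 0,"wy": 0,"wz": 0,"tx": -0.8,"ty": 0,"tz": 0,"claw": 1}
    - {"wx": 0,"wy": 0,"wz": 0,"tx": -0.8,"ty": 0,"tz": 0,"claw": 1}
    - {"wx": 0,"wy": 0,"wz": 0,"tx": -0.8,"ty": 0,"tz": 0,"claw": 1}
    - {"wx": 0,"wy": 0,"wz": 0,"tx": -0.8,"ty": 0,"tz": 0,"claw": 1}
    - {"wx": 0,"wy": 0,"wz": 0,"tx": -0.6,"ty": 0,"tz": 0,"claw": 1}
    - {"wx": 0,"wy": 0,"wz": 0,"tx": -0.4,"ty": 0,"tz": 0,"claw": 1}
    - {"wx": 0,"wy": 0,"wz": 0,"tx": 0,"ty": 0,"tz": 0,"claw": 1}
    - {"wx": 0,"wy": 0,"wz": 0,"tx": 0,"ty": 0,"tz": 0,"claw": 1}

```text
time_s: 4.42
tool_pos: [0.5796, -0.0407, 0.1895]
tcp_rot: [3.139, 0.121, 0.001]
contact_force: [0.9, -0.1, 0.1]
width: 0.003
gripper_force: 0.0
```

```bash
python3 - <<'E'
from h import *
s=robot.observe(); print(s["time_s"],loc(s["tool_pos"]).round(4),s["contact_force"].round(2))
T=wristT(s);cv2.imwrite("pics/w3.png",robot.grab_frame("wrist"))
t=robot.grab_frame("top");cv2.imwrite("pics/top3.png",cv2.resize(t[75:270,190:375],None,fx=3,fy=3,interpolation=2))
print(proj("wrist",W(-.015,.092,.175),T))
E
```

```text
4.4167 [ 0.0218 -0.0039  0.1895] [ 0.86 -0.06  0.07]
[138.56927727 255.13496495]
```

View pics/top3.png

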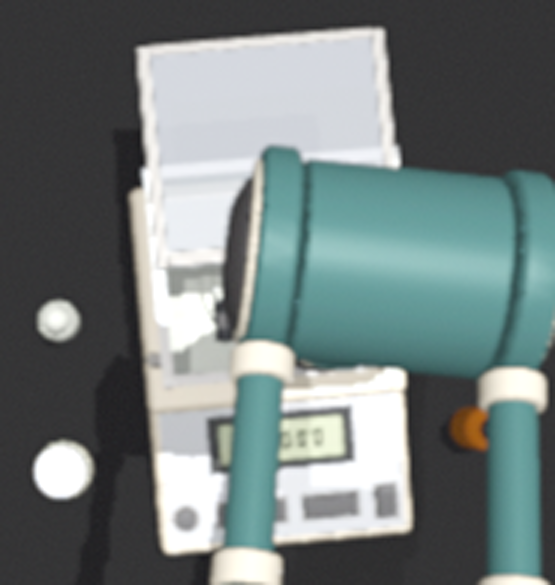

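View pics/w3.png

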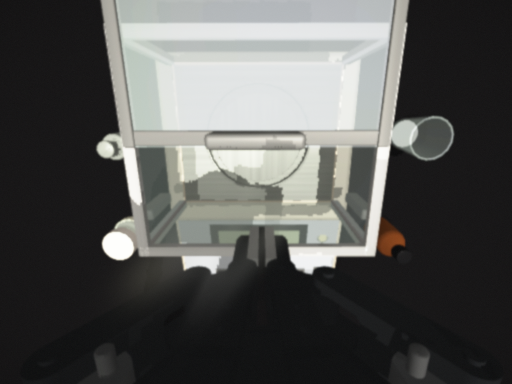

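The wrist view shows the fingertips at about (262,230), already in front of the grip, which is at (205–305,143). The cover hasn't moved, so the tips must have passed over the grip. I'll check the true tip height from the side camera.

```bash
python3 - <<'E'
from h import *
s=robot.observe(); T=wristT(s); p=s["tool_pos"]; Rt=R.from_rotvec(s["tcp_rot"])
sc=robot.grab_frame("scene"); cv2.imwrite("pics/scene3.png",sc); w=cv2.imread("pics/w3.png")
for dz in (0,-.01,-.02,-.03): 
  q=p+Rt.apply([0,0,dz]); print(dz,proj("wrist",q,T).round(1),proj("scene",q).round(1))
br=lambda a:(255*(a/255.)**.5).astype(np.uint8)
a=cv2.resize(br(w[190:290,205:325]),(360,300),interpolation=2)
u=proj("scene",p).astype(int); print(u)
b=cv2.resize(br(sc[u[1]-75:u[1]+75,u[0]-50:u[0]+50]),(400,600),interpolation=0)
c=np.zeros((600,760,3),np.uint8); c[:300,:360]=a; c[:,360:]=b; cv2.imwrite("pics/c3.png",c)
E
```

```text
0 [261.6 219.1] [263.8 150.9]
-0.01 [261.6 225.2] [264.  147.4]
-0.02 [261.6 232. ] [264.1 143.8]
-0.03 [261.6 239.6] [264.2 140.2]
[263 150]
```

View pics/c3.png

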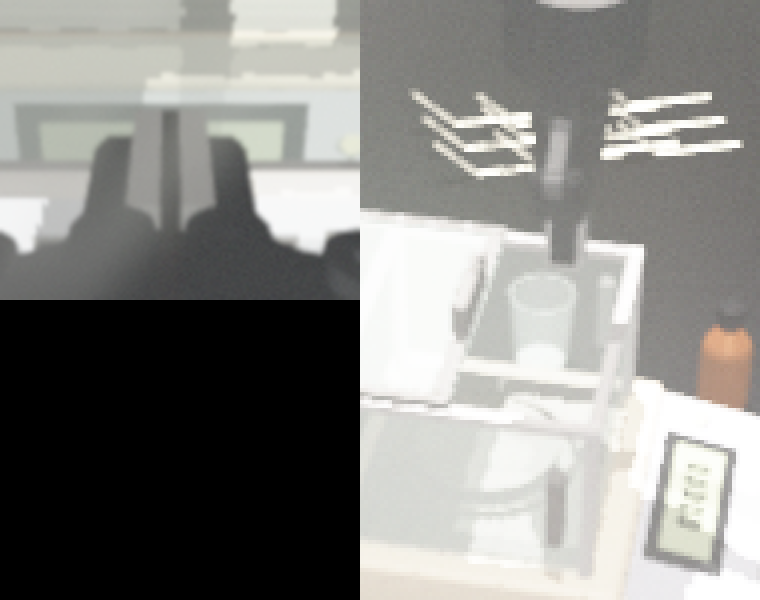

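The side view puts the fingertip bottom at about row 141, while the reported TCP projects to row 151. The wrist view agrees, with the tip edge at row 226. So the real tips end about 30–35 mm short of the stated TCP, and they passed over the grip without touching it. I'll go back behind the grip and find the tip length by gently touching the flat glass.

Request:
move_arm:
  increments:
    - {"wx": 0,"wy": 0,"wz": 0,"tx": 0,"ty": 0,"tz": -1,"claw": 1}
    - {"wx": 0,"wy": 0,"wz": 0,"tx": 3,"ty": 0,"tz": 0,"claw": 1}
    - {"wx": 0,"wy": 0,"wz": 0,"tx": 3,"ty": 0,"tz": 0,"claw": 1}
    - {"wx": 0,"wy": 0,"wz": 0,"tx": 3,"ty": 0,"tz": 0,"claw": 1}
    - {"wx": 0,"wy": 0,"wz": 0,"tx": 2,"ty": 0,"tz": 0,"claw": 1}
    - {"wx": 0,"wy": 0,"wz": 0,"tx": 0,"ty": 0,"tz": 1.5,"claw": 1}
    - {"wx": 0,"wy": 0,"wz": 0,"tx": 0,"ty": 0,"tz": 1,"claw": 1}
    - {"wx": 0,"wy": 0,"wz": 0,"tx": 0,"ty": 0,"tz": 0,"claw": 1}

```text
time_s: 5.23
tool_pos: [0.6874, -0.032, 0.171]
tcp_rot: [-3.139, -0.121, 0.009]
contact_force: [-1.2, -0.0, -1.4]
width: -0.0
gripper_force: 0.0
```

Request:
move_arm:
  increments:
    - {"wx": 0,"wy": 0,"wz": 0,"tx": 0,"ty": 0,"tz": 0.5,"claw": 1}
    - {"wx": 0,"wy": 0,"wz": 0,"tx": 0,"ty": 0,"tz": 0,"claw": 1}
    - {"wx": 0,"wy": 0,"wz": 0,"tx": 0,"ty": 0,"tz": 0,"claw": 1}

```text
time_s: 5.48
tool_pos: [0.6888, -0.0323, 0.1696]
tcp_rot: [-3.139, -0.12, -0.0]
contact_force: [-0.4, -0.4, 0.3]
width: 0.001
gripper_force: 0.0
```

Request:
move_arm:
  increments:
    - {"wx": 0,"wy": 0,"wz": 0,"tx": 0,"ty": 0,"tz": 0.4,"claw": 1}
    - {"wx": 0,"wy": 0,"wz": 0,"tx": 0,"ty": 0,"tz": 0,"claw": 1}
    - {"wx": 0,"wy": 0,"wz": 0,"tx": 0,"ty": 0,"tz": 0,"claw": 1}

```text
time_s: 5.73
tool_pos: [0.6891, -0.0323, 0.1655]
tcp_rot: [3.139, 0.121, 0.0]
contact_force: [-0.1, 0.3, 0.3]
width: -0.003
gripper_force: 0.0
```

Request:
move_arm:
  increments:
    - {"wx": 0,"wy": 0,"wz": 0,"tx": 0,"ty": 0,"tz": 0.4,"claw": 1}
    - {"wx": 0,"wy": 0,"wz": 0,"tx": 0,"ty": 0,"tz": 0,"claw": 1}
    - {"wx": 0,"wy": 0,"wz": 0,"tx": 0,"ty": 0,"tz": 0,"claw": 1}

```text
time_s: 5.98
tool_pos: [0.6889, -0.0322, 0.1609]
tcp_rot: [-3.139, -0.121, 0.001]
contact_force: [-0.5, -0.1, 0.1]
width: 0.0
gripper_force: 0.0
```

Request:
move_arm:
  increments:
    - {"wx": 0,"wy": 0,"wz": 0,"tx": 0,"ty": 0,"tz": 0.3,"claw": 1}
    - {"wx": 0,"wy": 0,"wz": 0,"tx": 0,"ty": 0,"tz": 0,"claw": 1}
    - {"wx": 0,"wy": 0,"wz": 0,"tx": 0,"ty": 0,"tz": 0,"claw": 1}

```text
time_s: 6.23
tool_pos: [0.689, -0.0322, 0.1579]
tcp_rot: [-3.139, -0.121, 0.001]
contact_force: [-0.4, -0.7, -0.1]
width: -0.003
gripper_force: 0.0
```

Request:
move_arm:
  increments:
    - {"wx": 0,"wy": 0,"wz": 0,"tx": 0,"ty": 0,"tz": 0.3,"claw": 1}
    - {"wx": 0,"wy": 0,"wz": 0,"tx": 0,"ty": 0,"tz": 0,"claw": 1}
    - {"wx": 0,"wy": 0,"wz": 0,"tx": 0,"ty": 0,"tz": 0,"claw": 1}

```text
time_s: 6.48
tool_pos: [0.689, -0.0322, 0.155]
tcp_rot: [-3.139, -0.121, 0.001]
contact_force: [-0.5, -0.3, -0.1]
width: -0.001
gripper_force: 0.0
```

Request:
move_arm:
  increments:
    - {"wx": 0,"wy": 0,"wz": 0,"tx": 0,"ty": 0,"tz": 0.2,"claw": 1}
    - {"wx": 0,"wy": 0,"wz": 0,"tx": 0,"ty": 0,"tz": 0,"claw": 1}
    - {"wx": 0,"wy": 0,"wz": 0,"tx": 0,"ty": 0,"tz": 0,"claw": 1}

```text
time_s: 6.73
tool_pos: [0.6891, -0.0322, 0.1531]
tcp_rot: [-3.139, -0.121, 0.001]
contact_force: [0.3, 0.2, -0.9]
width: -0.001
gripper_force: 0.0
```

```bash
python3 - <<'E'
from h import *
s=robot.observe(); p=s["tool_pos"]; Rt=R.from_rotvec(s["tcp_rot"]); print(s["time_s"],loc(p).round(4),s["contact_force"].round(2))
sc=robot.grab_frame("scene"); cv2.imwrite("pics/scene4.png",sc)
for dz in (0,-.03,-.04): print(dz,[proj("scene",p+Rt.apply([x,-.0145,dz])).round(1).tolist() for x in (-.011,.011)])
g=cv2.cvtColor(sc,6); u=proj("scene",p+Rt.apply([0,0,-.03])).astype(int)
print(u); print(g[u[1]-14:u[1]+20,u[0]-8:u[0]+9])
E
```

```text
6.7333 [ 0.1316 -0.0038  0.1531] [ 0.25  0.2  -0.89]
0 [[221.4, 161.9], [212.4, 160.7]]
-0.03 [[221.0, 151.6], [211.9, 150.4]]
-0.04 [[220.9, 148.1], [211.7, 146.9]]
[217 147]
[[ 75  80  79  81  72  71  71  70  74  71  74  71  84 163 241 252 252]
 [ 69  70  70  72  71  68  71  71  72  69  69  72  74 185 247 250 248]
 [ 73  70  73  73  71  73  71  70  71  72  76  74  80 189 247 249 247]
 [ 72  71  75  74  75  76  74  73  71  73  75  88 102 196 247 249 247]
 [133 115 108  91  76  73  73  74  71  72  78 113 136 190 246 249 247]
 [223 208 198 157  89  69  75  73  74  70  91 134 143 169 239 249 247]
 [242 243 239 202 106  75  75  75  72  74 102 144 142 165 240 249 247]
 [243 243 238 207 116  75  73  76  75  73  99 136 141 167 240 249 247]
 [243 243 240 216 114  75  76  73  74  76  91 131 141 167 239 249 248]
 [244 243 243 225 122  75  74  75  75  74  90 131 143 172 240 249 247]
 [243 243 243 226 126  76  74  76  79  73  88 133 146 174 240 249 247]
 [244 242 243 225 123  78  76  78  75  79  88 132 150 176 242 250 247]
 [244 243 244 228 134  76  78  74  76  76  92 130 150 184 245 250 247]
 
[... 790 characters left out ...]
253 253 249 244 244 244 243 243 243 245 248 250 252 251 248]
 [253 253 253 252 248 243 243 243 243 244 243 246 248 250 252 251 248]
 [253 253 253 250 245 244 244 244 243 243 244 245 248 250 252 251 248]
 [253 253 252 247 244 244 244 244 243 245 244 244 248 250 252 251 248]
 [253 253 250 245 243 243 244 244 243 244 244 245 247 250 252 251 248]
 [253 252 247 244 243 244 242 243 243 244 244 244 247 250 251 252 250]
 [253 250 245 244 243 244 243 244 244 244 244 245 248 250 252 253 254]
 [253 249 243 243 244 244 243 243 242 244 243 246 250 249 252 253 254]
 [251 248 242 243 243 244 244 244 244 244 245 250 253 250 252 253 254]
 [250 245 245 243 244 243 243 243 244 244 246 252 253 251 252 253 252]]
```

Tip is still clear of the glass at TCP z 0.153. By the images it is 5–10 mm above the glass, so it overlaps the grip well. I'll go 3 mm lower, then push and watch the force.

Request:
move_arm:
  increments:
    - {"wx": 0,"wy": 0,"wz": 0,"tx": 0,"ty": 0,"tz": 0.3,"claw": 1}
    - {"wx": 0,"wy": 0,"wz": 0,"tx": -1,"ty": 0,"tz": 0,"claw": 1}
    - {"wx": 0,"wy": 0,"wz": 0,"tx": -1,"ty": 0,"tz": 0,"claw": 1}
    - {"wx": 0,"wy": 0,"wz": 0,"tx": -0.6,"ty": 0,"tz": 0,"claw": 1}
    - {"wx": 0,"wy": 0,"wz": 0,"tx": -0.6,"ty": 0,"tz": 0,"claw": 1}
    - {"wx": 0,"wy": 0,"wz": 0,"tx": -0.6,"ty": 0,"tz": 0,"claw": 1}
    - {"wx": 0,"wy": 0,"wz": 0,"tx": -0.6,"ty": 0,"tz": 0,"claw": 1}
    - {"wx": 0,"wy": 0,"wz": 0,"tx": -0.6,"ty": 0,"tz": 0,"claw": 1}

```text
time_s: 7.45
tool_pos: [0.6391, -0.0361, 0.1504]
tcp_rot: [3.139, 0.121, 0.002]
contact_force: [2.4, 0.6, -0.5]
width: 0.005
gripper_force: 0.9
```

Request:
move_arm:
  increments:
    - {"wx": 0,"wy": 0,"wz": 0,"tx": -0.8,"ty": 0,"tz": 0,"claw": 1}
    - {"wx": 0,"wy": 0,"wz": 0,"tx": -0.8,"ty": 0,"tz": 0,"claw": 1}
    - {"wx": 0,"wy": 0,"wz": 0,"tx": -0.8,"ty": 0,"tz": 0,"claw": 1}
    - {"wx": 0,"wy": 0,"wz": 0,"tx": -0.8,"ty": 0,"tz": 0,"claw": 1}
    - {"wx": 0,"wy": 0,"wz": 0,"tx": -0.8,"ty": 0,"tz": 0,"claw": 1}
    - {"wx": 0,"wy": 0,"wz": 0,"tx": -0.8,"ty": 0,"tz": 0,"claw": 1}
    - {"wx": 0,"wy": 0,"wz": 0,"tx": -0.6,"ty": 0,"tz": 0,"claw": 1}
    - {"wx": 0,"wy": 0,"wz": 0,"tx": -0.4,"ty": 0,"tz": 0,"claw": 1}

```text
time_s: 8.12
tool_pos: [0.5806, -0.0407, 0.1504]
tcp_rot: [3.139, 0.12, -0.0]
contact_force: [1.6, -0.3, -1.2]
width: -0.002
gripper_force: 0.8
```

Request:
move_arm:
  increments:
    - {"wx": 0,"wy": 0,"wz": 0,"tx": -0.3,"ty": 0,"tz": 0,"claw": 1}
    - {"wx": 0,"wy": 0,"wz": 0,"tx": -0.3,"ty": 0,"tz": 0,"claw": 1}
    - {"wx": 0,"wy": 0,"wz": 0,"tx": 0,"ty": 0,"tz": 0,"claw": 1}

```text
time_s: 8.37
tool_pos: [0.5749, -0.041, 0.1503]
tcp_rot: [-3.139, -0.12, 0.001]
contact_force: [-0.8, 0.4, 0.4]
width: 0.002
gripper_force: 0.0
```

```bash
python3 - <<'E'
from h import *
s=robot.observe(); print(s["time_s"],loc(s["tool_pos"]).round(4),s["contact_force"].round(2))
E
```

```text
8.3667 [ 0.017  -0.0038  0.1503] [-0.76  0.44  0.42]
```

Pushing steadily. Now I'll go on in small steps until it stops.

Request:
move_arm:
  increments:
    - {"wx": 0,"wy": 0,"wz": 0,"tx": -0.3,"ty": 0,"tz": 0,"claw": 1}
    - {"wx": 0,"wy": 0,"wz": 0,"tx": -0.3,"ty": 0,"tz": 0,"claw": 1}
    - {"wx": 0,"wy": 0,"wz": 0,"tx": -0.2,"ty": 0,"tz": 0,"claw": 1}

```text
time_s: 8.62
tool_pos: [0.5675, -0.0415, 0.1503]
tcp_rot: [-3.139, -0.121, -0.0]
contact_force: [0.9, 0.3, -0.3]
width: -0.002
gripper_force: 0.8
```

Request:
move_arm:
  increments:
    - {"wx": 0,"wy": 0,"wz": 0,"tx": -0.2,"ty": 0,"tz": 0,"claw": 1}
    - {"wx": 0,"wy": 0,"wz": 0,"tx": 0,"ty": 0,"tz": 0,"claw": 1}

```text
time_s: 8.78
tool_pos: [0.5656, -0.0417, 0.1503]
tcp_rot: [-3.139, -0.121, -0.001]
contact_force: [1.6, -0.2, -0.2]
width: 0.002
gripper_force: 0.9
```

Request:
move_arm:
  increments:
    - {"wx": 0,"wy": 0,"wz": 0,"tx": -0.2,"ty": 0,"tz": 0,"claw": 1}
    - {"wx": 0,"wy": 0,"wz": 0,"tx": 0,"ty": 0,"tz": 0,"claw": 1}

```text
time_s: 8.95
tool_pos: [0.5658, -0.0417, 0.1505]
tcp_rot: [-3.139, -0.12, -0.008]
contact_force: [7.9, 1.8, -4.5]
width: -0.0
gripper_force: 3.9
```

Request:
move_arm:
  increments:
    - {"wx": 0,"wy": 0,"wz": 0,"tx": -0.1,"ty": 0,"tz": 0,"claw": 1}
    - {"wx": 0,"wy": 0,"wz": 0,"tx": 0,"ty": 0,"tz": 0,"claw": 1}

```text
time_s: 9.12
tool_pos: [0.5658, -0.0417, 0.1505]
tcp_rot: [-3.139, -0.12, -0.011]
contact_force: [10.3, 0.9, -5.5]
width: -0.001
gripper_force: 5.4
```

Request:
move_arm:
  increments:
    - {"wx": 0,"wy": 0,"wz": 0,"tx": 1.5,"ty": 0,"tz": 0,"claw": 1}
    - {"wx": 0,"wy": 0,"wz": 0,"tx": 0,"ty": 0,"tz": -3,"claw": 1}
    - {"wx": 0,"wy": 0,"wz": 0,"tx": 0,"ty": 0,"tz": -2,"claw": 1}
    - {"wx": 0,"wy": 0,"wz": 0,"tx": 0,"ty": 0,"tz": 0,"claw": 1}
    - {"wx": 0,"wy": 0,"wz": 0,"tx": 0,"ty": 0,"tz": 0,"claw": 1}

```text
time_s: 9.53
tool_pos: [0.5783, -0.0409, 0.2017]
tcp_rot: [3.139, 0.121, 0.003]
contact_force: [-0.4, -0.6, 0.5]
width: -0.002
gripper_force: 0.0
```

```bash
python3 - <<'E'
from h import *
s=robot.observe(); p=s["tool_pos"]; print(s["time_s"],loc(p).round(4),s["contact_force"].round(2))
Rt=tgtR(psi,np.radians(10)); n=RB.apply([-np.sin(np.radians(10)),0,np.cos(np.radians(10))])
key=W(-.122,-.037,.0495)+0
tcp=key+.020*n-.036*n   # tip 20 mm above key if real tip is 36 mm behind TCP
print("target",tcp); delta(tcp,Rt,s)
c=robot.grab_frame("scene"); w=robot.grab_frame("wrist"); T=wristT(s)
print("grip if shut, expected px wrist",proj("wrist",W(-.008,.0265,.205),T),proj("wrist",W(-.008,-.0335,.205),T))
cv2.imwrite("pics/w5.png",np.vstack([c,w])[:, :][:768:1]); cv2.imwrite("pics/w5.png",np.hstack([c[100:260,150:350],w[100:260,160:360]]).repeat(2,0).repeat(2,1))
E
```

```text
9.5333 [ 0.0204 -0.0041  0.2017] [-0.39 -0.58  0.52]
target [ 0.44150742 -0.08438422  0.03374308]
t cm (start frame) [-14.     3.27  16.77] t cm (end frame) [-16.67   3.29  14.12] w rad [0.0005 0.1724 0.001 ]
grip if shut, expected px wrist [218.36719769 257.99891023] [303.02476281 258.04573341]
```

View pics/w5.png

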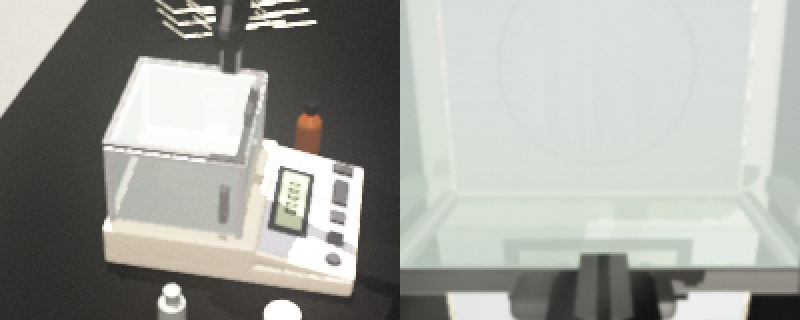

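The pictures show the cover fully shut: the grip lies along the front rim, and the glass reaches the rear rim. Next I'll move over the tare bar and tilt 10° to match the panel.

Request:
move_arm:
  increments:
    - {"wx": 0,"wy": 0,"wz": 0,"tx": -2.8,"ty": 0.66,"tz": 0,"claw": 1}
    - {"wx": 0,"wy": 0,"wz": 0,"tx": -2.8,"ty": 0.66,"tz": 0,"claw": 1}
    - {"wx": 0,"wy": 0,"wz": 0,"tx": -2.8,"ty": 0.66,"tz": 0,"claw": 1}
    - {"wx": 0,"wy": 0,"wz": 0,"tx": -2.8,"ty": 0.66,"tz": 0,"claw": 1}
    - {"wx": 0,"wy": 0,"wz": 0,"tx": -2.8,"ty": 0.66,"tz": 0,"claw": 1}
    - {"wx": 0,"wy": 0.086,"wz": 0,"tx": 0,"ty": 0,"tz": 0,"claw": 1}
    - {"wx": 0,"wy": 0.086,"wz": 0,"tx": 0,"ty": 0,"tz": 0,"claw": 1}
    - {"wx": 0,"wy": 0,"wz": 0,"tx": 0,"ty": 0,"tz": 0,"claw": 1}

```text
time_s: 10.3
tool_pos: [0.4358, -0.0839, 0.1971]
tcp_rot: [-3.12, -0.117, -0.265]
contact_force: [-1.0, -0.5, -0.3]
width: -0.001
gripper_force: 0.0
```

Request:
move_arm:
  increments:
    - {"wx": 0,"wy": 0,"wz": 0,"tx": -0.43,"ty": 0,"tz": 2.5,"claw": 1}
    - {"wx": 0,"wy": 0,"wz": 0,"tx": -0.43,"ty": 0,"tz": 2.5,"claw": 1}
    - {"wx": 0,"wy": 0,"wz": 0,"tx": -0.43,"ty": 0,"tz": 2.5,"claw": 1}
    - {"wx": 0,"wy": 0,"wz": 0,"tx": -0.43,"ty": 0,"tz": 2.5,"claw": 1}
    - {"wx": 0,"wy": 0,"wz": 0,"tx": 0,"ty": 0,"tz": 0,"claw": 1}
    - {"wx": 0,"wy": 0,"wz": 0,"tx": 0,"ty": 0,"tz": 0,"claw": 1}

```text
time_s: 10.8
tool_pos: [0.4387, -0.0837, 0.0966]
tcp_rot: [-3.12, -0.12, -0.259]
contact_force: [0.1, -0.2, 1.2]
width: 0.003
gripper_force: 0.0
```

```bash
cat >> h.py <<'E'
A=np.radians(10); n=RB.apply([-np.sin(A),0,np.cos(A)])
def key(y,h,L=.036):
    s=robot.observe(); print(s["time_s"],loc(s["tool_pos"]).round(4),s["contact_force"].round(2)); delta(W(-.122,y,.0495)+(h-L)*n,tgtR(psi,A),s)
E
python3 -c "
from h import *
key(-.037,.015)"
```

```text
10.8 [-0.1219 -0.0361  0.0966] [ 0.06 -0.22  1.18]
t cm (start frame) [-0.76  0.11  6.74] t cm (end frame) [-0.82  0.09  6.74] w rad [-0.0024  0.0089  0.0007]
```

Request:
move_arm:
  increments:
    - {"wx": 0,"wy": 0.009,"wz": 0,"tx": -0.4,"ty": 0.05,"tz": 2.5,"claw": 1}
    - {"wx": 0,"wy": 0,"wz": 0,"tx": -0.4,"ty": 0.05,"tz": 2.5,"claw": 1}
    - {"wx": 0,"wy": 0,"wz": 0,"tx": 0,"ty": 0,"tz": 1.5,"claw": 1}
    - {"wx": 0,"wy": 0,"wz": 0,"tx": 0,"ty": 0,"tz": 0.5,"claw": 1}
    - {"wx": 0,"wy": 0,"wz": 0,"tx": 0,"ty": 0,"tz": 0,"claw": 1}

```text
time_s: 11.22
tool_pos: [0.4457, -0.085, 0.0286]
tcp_rot: [-3.119, -0.12, -0.281]
contact_force: [-0.1, 0.1, 0.5]
width: 0.0
gripper_force: 0.0
```

```bash
python3 - <<'E'
from h import *
key(-.037,.012)
T=wristT(robot.observe()); sc=robot.grab_frame("scene"); 
g=cv2.cvtColor(sc,6); s=robot.observe(); p=s["tool_pos"]; Rt=R.from_rotvec(s["tcp_rot"])
for dz in(-.03,-.04): print(dz,proj("scene",p+Rt.apply([-.011,-.0145,dz])).round(1),proj("scene",p+Rt.apply([.011,-.0145,dz])).round(1))
print("key top edge",proj("scene",W(-.122,-.015,.0495)))
u=proj("scene",p+Rt.apply([0,-.0145,-.036])).astype(int);print(u);print(g[u[1]-10:u[1]+16,u[0]-8:u[0]+9])
E
```

```text
11.2167 [-0.1151 -0.038   0.0286] [-0.1   0.07  0.46]
t cm (start frame) [-0.31 -0.1   0.22] t cm (end frame) [-0.31 -0.1   0.23] w rad [-0.0006 -0.0054  0.001 ]
-0.03 [323.7 196.9] [315.2 194.6]
-0.04 [324.8 194.1] [316.3 191.7]
key top edge [319.594999   201.06334575]
[320 194]
[[255 255 255 253 199 128 153 138  80  71  65  63  63  65  65  71  73]
 [255 255 255 250 176 113 139 143  89  67  66  66  65  63  61  64  61]
 [255 255 255 252 210 150 144 140  95  69  68  65  69  64  68  68  61]
 [255 255 255 254 241 188 154 129  78  71  69  70  64  74  99 108  88]
 [255 255 255 253 247 183 157 114  71  73  67  69  65  95 145 159 141]
 [255 255 254 252 240 170 149  98  72  72  68  63  71 112 159 171 172]
 [255 255 254 251 229 165 134  78  71  70  68  69  87 129 167 171 171]
 [255 255 254 251 231 154 107  75  72  68  70  71 108 157 170 171 172]
 [255 255 255 249 211 148  89  73  71  71  71  83 130 164 171 168 172]
 [255 255 255 251 197 140 111 104  93  84  75 102 150 166 175 172 171]
 [255 255 255 253 192 113 118 126 117 105  99 118 156 165 172 170 173]
 [255 255 255 253 172  96  89  92  96 
[... 327 characters left out ...]
254 236 161 136 132 118  93  93  94 114 153 176 172 172 177]
 [255 255 254 244 196 131  97  96  97  96  95 122 161 173 174 174 177]
 [255 255 255 253 249 228 191 149 102 102 100 126 160 171 172 173 180]
 [255 255 255 255 255 253 250 228 139 128 121 138 166 171 174 176 182]
 [255 255 255 254 253 252 249 242 173 164 155 158 166 172 173 172 180]
 [255 255 253 229 199 196 210 211 152 158 162 173 174 171 172 178 197]
 [255 255 250 187 162 165 158 130  99 102 124 166 175 175 172 184 216]
 [255 254 247 194 167 165 161 143 112  93 108 155 174 173 172 173 207]
 [255 254 239 188 173 166 167 165 146 104 108 144 173 172 172 175 205]
 [255 254 240 169 153 148 156 164 146 110 112 147 175 174 170 179 199]]
```

Request:
move_arm:
  increments:
    - {"wx": 0,"wy": 0,"wz": 0,"tx": -0.3,"ty": -0.1,"tz": 0.4,"claw": 1}
    - {"wx": 0,"wy": 0,"wz": 0,"tx": 0,"ty": 0,"tz": 0,"claw": 1}
    - {"wx": 0,"wy": 0,"wz": 0,"tx": 0,"ty": 0,"tz": 0,"claw": 1}

```text
time_s: 11.52
tool_pos: [0.4435, -0.0844, 0.025]
tcp_rot: [-3.12, -0.12, -0.285]
contact_force: [-0.1, 0.0, -1.2]
width: -0.003
gripper_force: 0.0
```

Request:
move_arm:
  increments:
    - {"wx": 0,"wy": 0,"wz": 0,"tx": 0,"ty": 0,"tz": 0.3,"claw": 1}
    - {"wx": 0,"wy": 0,"wz": 0,"tx": 0,"ty": 0,"tz": 0,"claw": 1}
    - {"wx": 0,"wy": 0,"wz": 0,"tx": 0,"ty": 0,"tz": 0,"claw": 1}

```text
time_s: 11.77
tool_pos: [0.4439, -0.0844, 0.0214]
tcp_rot: [-3.12, -0.12, -0.284]
contact_force: [0.3, -1.3, -0.6]
width: 0.001
gripper_force: 0.3
```

Request:
move_arm:
  increments:
    - {"wx": 0,"wy": 0,"wz": 0,"tx": 0,"ty": 0,"tz": 0.2,"claw": 1}
    - {"wx": 0,"wy": 0,"wz": 0,"tx": 0,"ty": 0,"tz": 0,"claw": 1}
    - {"wx": 0,"wy": 0,"wz": 0,"tx": 0,"ty": 0,"tz": 0,"claw": 1}

```text
time_s: 12.02
tool_pos: [0.4443, -0.0844, 0.0194]
tcp_rot: [-3.12, -0.12, -0.284]
contact_force: [-0.5, 0.5, 2.9]
width: 0.002
gripper_force: 1.3
```

```bash
python3 -c "
from h import *
key(-.037,.0)"
```

```text
12.0167 [-0.1164 -0.0372  0.0194] [-0.54  0.49  2.94]
t cm (start frame) [-0.03 -0.02  0.54] t cm (end frame) [-0.03 -0.02  0.54] w rad [ 0.0001 -0.0072  0.0009]
```

Request:
move_arm:
  increments:
    - {"wx": 0,"wy": 0,"wz": 0,"tx": 0,"ty": 0,"tz": 0.2,"claw": 1}
    - {"wx": 0,"wy": 0,"wz": 0,"tx": 0,"ty": 0,"tz": 0,"claw": 1}
    - {"wx": 0,"wy": 0,"wz": 0,"tx": 0,"ty": 0,"tz": 0,"claw": 1}

```text
time_s: 12.27
tool_pos: [0.4446, -0.0843, 0.0175]
tcp_rot: [-3.12, -0.12, -0.284]
contact_force: [-0.5, -0.2, 4.3]
width: 0.002
gripper_force: 2.3
```

Request:
move_arm:
  increments:
    - {"wx": 0,"wy": 0,"wz": 0,"tx": 0,"ty": 0,"tz": 0.15,"claw": 1}
    - {"wx": 0,"wy": 0,"wz": 0,"tx": 0,"ty": 0,"tz": 0,"claw": 1}
    - {"wx": 0,"wy": 0,"wz": 0,"tx": 0,"ty": 0,"tz": 0,"claw": 1}

```text
time_s: 12.52
tool_pos: [0.4448, -0.0843, 0.0171]
tcp_rot: [-3.12, -0.121, -0.283]
contact_force: [-9.1, 0.9, 19.2]
width: 0.001
gripper_force: 10.2
```

The force went from 4 N to 19 N without further travel, so the tare bar is fully down. Next I'll lift 25 mm and shift 4.7 cm to the calibration key.

Request:
move_arm:
  increments:
    - {"wx": 0,"wy": 0,"wz": 0,"tx": 0,"ty": 0,"tz": -0.5,"claw": 1}
    - {"wx": 0,"wy": 0,"wz": 0,"tx": 0,"ty": 0,"tz": -1.5,"claw": 1}
    - {"wx": 0,"wy": 0,"wz": 0,"tx": 0,"ty": 0,"tz": -0.5,"claw": 1}
    - {"wx": 0,"wy": 0,"wz": 0,"tx": 0,"ty": -2.35,"tz": 0,"claw": 1}
    - {"wx": 0,"wy": 0,"wz": 0,"tx": 0,"ty": -2.35,"tz": 0,"claw": 1}
    - {"wx": 0,"wy": 0,"wz": 0,"tx": 0,"ty": 0,"tz": 0,"claw": 1}
    - {"wx": 0,"wy": 0,"wz": 0,"tx": 0,"ty": 0,"tz": 0,"claw": 1}

```text
time_s: 13.1
tool_pos: [0.4357, -0.0368, 0.0397]
tcp_rot: [-3.119, -0.124, -0.282]
contact_force: [0.0, 0.2, -0.0]
width: -0.001
gripper_force: 0.0
```

```bash
python3 -c "
from h import *
key(.010,.0,.0315)"
```

```text
13.1 [-0.1214  0.0109  0.0397] [ 0.03  0.18 -0.01]
t cm (start frame) [0.1  0.09 2.17] t cm (end frame) [0.11 0.09 2.17] w rad [-0.0006 -0.0057  0.0034]
```

Request:
move_arm:
  increments:
    - {"wx": 0,"wy": 0,"wz": 0,"tx": 0.1,"ty": 0.1,"tz": 1,"claw": 1}
    - {"wx": 0,"wy": 0,"wz": 0,"tx": 0,"ty": 0,"tz": 0.6,"claw": 1}
    - {"wx": 0,"wy": 0,"wz": 0,"tx": 0,"ty": 0,"tz": 0.3,"claw": 1}
    - {"wx": 0,"wy": 0,"wz": 0,"tx": 0,"ty": 0,"tz": 0,"claw": 1}
    - {"wx": 0,"wy": 0,"wz": 0,"tx": 0,"ty": 0,"tz": 0,"claw": 1}

```text
time_s: 13.52
tool_pos: [0.4402, -0.0387, 0.0213]
tcp_rot: [-3.12, -0.119, -0.28]
contact_force: [-1.0, -0.5, 0.9]
width: 0.005
gripper_force: 0.6
```

Request:
move_arm:
  increments:
    - {"wx": 0,"wy": 0,"wz": 0,"tx": 0,"ty": 0,"tz": 0.2,"claw": 1}
    - {"wx": 0,"wy": 0,"wz": 0,"tx": 0,"ty": 0,"tz": 0.1,"claw": 1}
    - {"wx": 0,"wy": 0,"wz": 0,"tx": 0,"ty": 0,"tz": 0,"claw": 1}
    - {"wx": 0,"wy": 0,"wz": 0,"tx": 0,"ty": 0,"tz": 0,"claw": 1}

```text
time_s: 13.85
tool_pos: [0.4414, -0.0385, 0.019]
tcp_rot: [-3.12, -0.12, -0.283]
contact_force: [-2.3, -2.0, 3.1]
width: 0.002
gripper_force: 1.4
```

Request:
move_arm:
  increments:
    - {"wx": 0,"wy": 0,"wz": 0,"tx": 0,"ty": 0,"tz": 0.2,"claw": 1}
    - {"wx": 0,"wy": 0,"wz": 0,"tx": 0,"ty": 0,"tz": 0,"claw": 1}
    - {"wx": 0,"wy": 0,"wz": 0,"tx": 0,"ty": 0,"tz": 0,"claw": 1}

```text
time_s: 14.1
tool_pos: [0.4419, -0.0384, 0.0175]
tcp_rot: [-3.12, -0.12, -0.283]
contact_force: [-5.2, -1.5, 9.8]
width: -0.0
gripper_force: 5.1
```

Request:
move_arm:
  increments:
    - {"wx": 0,"wy": 0,"wz": 0,"tx": 0,"ty": 0,"tz": 0.1,"claw": 1}
    - {"wx": 0,"wy": 0,"wz": 0,"tx": 0,"ty": 0,"tz": 0,"claw": 1}
    - {"wx": 0,"wy": 0,"wz": 0,"tx": 0,"ty": 0,"tz": 0,"claw": 1}

```text
time_s: 14.35
tool_pos: [0.442, -0.0384, 0.0173]
tcp_rot: [-3.12, -0.121, -0.282]
contact_force: [-10.7, -1.7, 19.5]
width: -0.002
gripper_force: 10.4
```

The calibration key is fully down, with the same 19 N stop. I'll lift and move 9.3 cm right to the enter key.

Request:
move_arm:
  increments:
    - {"wx": 0,"wy": 0,"wz": 0,"tx": 0,"ty": 0,"tz": -0.5,"claw": 1}
    - {"wx": 0,"wy": 0,"wz": 0,"tx": 0,"ty": 0,"tz": -1.5,"claw": 1}
    - {"wx": 0,"wy": 0,"wz": 0,"tx": 0,"ty": 0,"tz": -0.5,"claw": 1}
    - {"wx": 0,"wy": 0,"wz": 0,"tx": 0,"ty": 3.1,"tz": 0,"claw": 1}
    - {"wx": 0,"wy": 0,"wz": 0,"tx": 0,"ty": 3.1,"tz": 0,"claw": 1}
    - {"wx": 0,"wy": 0,"wz": 0,"tx": 0,"ty": 3.1,"tz": 0,"claw": 1}
    - {"wx": 0,"wy": 0,"wz": 0,"tx": 0,"ty": 0,"tz": 0,"claw": 1}
    - {"wx": 0,"wy": 0,"wz": 0,"tx": 0,"ty": 0,"tz": 0,"claw": 1}

```text
time_s: 15.02
tool_pos: [0.445, -0.1327, 0.0405]
tcp_rot: [-3.12, -0.114, -0.284]
contact_force: [-0.0, 1.0, 0.1]
width: -0.002
gripper_force: 0.0
```

```bash
python3 -c "
from h import *
key(-.083,.0,.0315)"
```

```text
15.0167 [-0.1194 -0.0854  0.0405] [-0.03  1.04  0.1 ]
t cm (start frame) [-0.12 -0.24  2.22] t cm (end frame) [-0.1  -0.24  2.22] w rad [ 0.0005 -0.0072 -0.0026]
```

Request:
move_arm:
  increments:
    - {"wx": 0,"wy": 0,"wz": 0,"tx": -0.1,"ty": -0.1,"tz": 1,"claw": 1}
    - {"wx": 0,"wy": 0,"wz": 0,"tx": 0,"ty": 0,"tz": 0,"claw": 1}
    - {"wx": 0,"wy": 0,"wz": 0,"tx": 0,"ty": 0,"tz": 0,"claw": 1}

```text
time_s: 15.27
tool_pos: [0.4439, -0.1285, 0.0289]
tcp_rot: [-3.118, -0.122, -0.279]
contact_force: [-0.6, -0.1, -0.3]
width: -0.001
gripper_force: 0.0
```

```bash
python3 -c "
from h import *
key(-.083,.0,.0315)"
```

```text
15.2667 [-0.1202 -0.0812  0.0289] [-0.57 -0.14 -0.31]
t cm (start frame) [0.18 0.18 1.09] t cm (end frame) [0.18 0.18 1.09] w rad [-0.002  -0.0038  0.0021]
```

Request:
move_arm:
  increments:
    - {"wx": 0,"wy": 0,"wz": 0,"tx": 0.1,"ty": 0.1,"tz": 0.6,"claw": 1}
    - {"wx": 0,"wy": 0,"wz": 0,"tx": 0,"ty": 0,"tz": 0.2,"claw": 1}
    - {"wx": 0,"wy": 0,"wz": 0,"tx": 0,"ty": 0,"tz": 0,"claw": 1}
    - {"wx": 0,"wy": 0,"wz": 0,"tx": 0,"ty": 0,"tz": 0,"claw": 1}

```text
time_s: 15.6
tool_pos: [0.4476, -0.1306, 0.0224]
tcp_rot: [-3.119, -0.121, -0.282]
contact_force: [-0.6, -0.2, -0.8]
width: 0.001
gripper_force: 0.0
```

Request:
move_arm:
  increments:
    - {"wx": 0,"wy": 0,"wz": 0,"tx": 0,"ty": 0,"tz": 0.2,"claw": 1}
    - {"wx": 0,"wy": 0,"wz": 0,"tx": 0,"ty": 0,"tz": 0.1,"claw": 1}
    - {"wx": 0,"wy": 0,"wz": 0,"tx": 0,"ty": 0,"tz": 0,"claw": 1}
    - {"wx": 0,"wy": 0,"wz": 0,"tx": 0,"ty": 0,"tz": 0,"claw": 1}

```text
time_s: 15.93
tool_pos: [0.4487, -0.131, 0.0201]
tcp_rot: [-3.119, -0.12, -0.284]
contact_force: [-1.1, 0.8, 1.6]
width: 0.003
gripper_force: 1.1
```

```bash
python3 -c "
from h import *
key(-.083,.0,.0315)"
```

```text
15.9333 [-0.1156 -0.084   0.0201] [-1.11  0.85  1.58]
t cm (start frame) [-0.12 -0.1   0.14] t cm (end frame) [-0.12 -0.1   0.14] w rad [-0.0002 -0.0071  0.0007]
```

Request:
move_arm:
  increments:
    - {"wx": 0,"wy": 0,"wz": 0,"tx": 0,"ty": 0,"tz": 0.2,"claw": 1}
    - {"wx": 0,"wy": 0,"wz": 0,"tx": 0,"ty": 0,"tz": 0.1,"claw": 1}
    - {"wx": 0,"wy": 0,"wz": 0,"tx": 0,"ty": 0,"tz": 0,"claw": 1}
    - {"wx": 0,"wy": 0,"wz": 0,"tx": 0,"ty": 0,"tz": 0,"claw": 1}

```text
time_s: 16.27
tool_pos: [0.4492, -0.131, 0.0175]
tcp_rot: [-3.119, -0.12, -0.284]
contact_force: [-3.7, 2.5, 8.3]
width: -0.003
gripper_force: 4.4
```

Request:
move_arm:
  increments:
    - {"wx": 0,"wy": 0,"wz": 0,"tx": 0,"ty": 0,"tz": 0.1,"claw": 1}
    - {"wx": 0,"wy": 0,"wz": 0,"tx": 0,"ty": 0,"tz": 0,"claw": 1}
    - {"wx": 0,"wy": 0,"wz": 0,"tx": 0,"ty": 0,"tz": 0,"claw": 1}

```text
time_s: 16.52
tool_pos: [0.4493, -0.131, 0.0173]
tcp_rot: [-3.119, -0.12, -0.283]
contact_force: [-8.0, 3.2, 18.3]
width: -0.001
gripper_force: 9.4
```

The enter key is fully down. I'll lift clear.

Request:
move_arm:
  increments:
    - {"wx": 0,"wy": 0,"wz": 0,"tx": 0,"ty": 0,"tz": -0.5,"claw": 1}
    - {"wx": 0,"wy": 0,"wz": 0,"tx": 0,"ty": 0,"tz": -2.5,"claw": 1}
    - {"wx": 0,"wy": 0,"wz": 0,"tx": 0,"ty": 0,"tz": -2.5,"claw": 1}
    - {"wx": 0,"wy": 0,"wz": 0,"tx": 0,"ty": 0,"tz": -2.5,"claw": 1}
    - {"wx": 0,"wy": 0,"wz": 0,"tx": 0,"ty": 0,"tz": -2,"claw": 1}
    - {"wx": 0,"wy": 0,"wz": 0,"tx": 0,"ty": 0,"tz": 0,"claw": 1}
    - {"wx": 0,"wy": 0,"wz": 0,"tx": 0,"ty": 0,"tz": 0,"claw": 1}
    - {"wx": 0,"wy": 0,"wz": 0,"tx": 0,"ty": 0,"tz": 0,"claw": 1}

```text
time_s: 17.18
tool_pos: [0.4305, -0.1322, 0.1133]
tcp_rot: [-3.119, -0.12, -0.281]
contact_force: [-0.2, 0.3, -0.3]
width: -0.001
gripper_force: 0.0
```

```bash
python3 - <<'E'
from h import *
s=robot.observe();print(s["time_s"],s["tool_pos"],s["contact_force"].round(2))
a=cv2.imread("pics/scene0.png");b=robot.grab_frame("scene")
# glassware patches unchanged?
for nm,(r,c) in dict(weight=(254,236),jar=(265,290)).items():
    print(nm,cv2.absdiff(a[r-14:r+14,c-14:c+14],b[r-14:r+14,c-14:c+14]).mean())
print(robot.sign_off())
E
```

```text
17.1833 [ 0.43046581 -0.13219602  0.11331323] [-0.17  0.27 -0.33]
weight 2.17687074829932
jar 1.8698979591836735
the job is handed in; nothing more can be done
None
```

The cover is pushed shut to its stop, and tare, calibration and enter were each pressed fully down and released in that order; the job was handed in at 17 s, before any verdict was shown, with the arm clear, the weight and jar checked unmoved, and the beaker and bottle not re-checked.

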